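# Load the glaze sample crate

### The arm

A 6-joint arm with a two-finger parallel gripper is mounted at the origin on the work surface. World frame = base frame: x ahead of the robot, y to its left, z up, the work surface at z = 0. Lengths are in m, angles in rad, forces in N, time in s.
With the tool pointing down it reaches from about 0.225 to 0.875 m from the base axis. Payload 3.4 kg.
Tool frame: the origin (TCP) lies at the very end of the fingers, on their centre line; the grasp point (between the pads) lies 19 mm behind it (manip.grasp_offset is the distance from the TCP to the grasp point, in m); x points along the fingers, y is the direction in which the jaws open and shut, and the axes are right-handed (so a half turn about x gives the same grasp; the last joint's range is limited). The gripper opens to 85 mm and grips with 20 to 120 N. Pads are 22 mm wide; open, the fingers measure 114 mm over their backs; the gripper's body (76 mm by 85 mm) begins 54 mm behind the grasp point. The pads swing forward as they close: fully open they stand 13 mm farther back than shut.
Start: joints at [1.197, 0.276, 1.505, -0, 1.361, -0.121], TCP at [0.144, 0.557, 0.231] pointing down, gripper open.
Joint ranges: [-2.89, 2.89], [-0.75, 2.08], [0.22, 2.7], [-1.18, 4.32], [0.11, 2.71], [-2.7, 2.7]. Speed limits (rad/s): [2.57, 2.57, 3.14, 3.14, 3.14, 3.14].

### API

Orientations are given as a unit quaternion [w, x, y, z].
In Python, from rig import manip gives the robot as it stands.
- The arm moves only by the tool step_arm, never from a script. Its argument "increments" is a list of rows, each an object with "grip": the opening, from 0 (shut) to 1 (fully open); "delta_pos": the shift along the world's x, y, z in m, a list of three; "twist": the turn about the world's z in degrees. A call has 1 to 10 rows; each row shifts and turns the commanded pose from where the row before left it; what a row does not reach is not made up. A row lasts 1/12 s, in which the tool goes at most 41.7 mm and 7.16 degrees, less where a joint would pass 70% of its speed; a pose out of reach is approached as far as the arm can. A call with a gripper value outside its range is refused whole. The fingers move at their own pace and stop on an object; "force" is the grip in N (left out, the last holds). Time passes only in rows, so rows that do not move let the fingers close. It gives the time, the measured TCP pose, the force and the opening at its end, in the units of the state.
- manip.get_state(): the state, without advancing time (a new reading comes with each control period).
- manip.get_image(name): name is "side" or "top"; returns a dict with "img" (400x640x3 uint8, red, green, blue), "fx", "fy", "cx", "cy" (pixels), "rvec" (rotation vector, rad) and "tvec" (3), from world to camera coordinates, as OpenCV has them. Camera axes: x right, y down, z forward; pixel columns grow to the right and rows downward; lengths in m; the calibration is good to about 2 mm. A picture is of the moment at which its call begins. There is no depth.
- manip.sign_off(): hands the job in, once; it reports no verdict.
The state is a dict: "clock": time; "qpos": joint angles; "qd": joint speeds; "effort": joint torques, N m; "position": TCP position; "ee_rot": TCP orientation; "contact_force": force on the tool from outside, world axes, zero at the start; "moment": the same for the moment, N m; "width": finger opening in m.
Only numpy, scipy, OpenCV 4.12 (cv2) and the standard library are available. Lean on these libraries where they do the work, as an engineer would, in place of code of your own. Each camera call takes 0.05 s, during which the arm holds its last target. There are 200 camera calls.

### The job

Collect the three glazed tumblers (blue, green and yellow) into the wooden sample crate, standing each one upright in the middle of the glaze test tile of its own colour, and set them down gently, without dropping them. Leave the unglazed white and terracotta tumblers and the blue mug with the handle standing where they are.

Things in the scene. Friction and masses are not known exactly. Their poses are not given: they have to be found in the camera images.
- tumbler_blue: The blue-glazed open-topped ceramic tumbler without handle, 80 tall, outer diameter 52 at the rim tapering to 49 at 20 above the table and 44 at the foot, wall 4, about 170 g; round, so any grasp yaw will do. Origin: centre of its underside, z up along its axis. Starts upright on the bench. All sizes in mm.
- tumbler_green: The green-glazed open-topped ceramic tumbler without handle, 80 tall, outer diameter 52 at the rim tapering to 49 at 20 above the table and 44 at the foot, wall 4, about 170 g; round, so any grasp yaw will do. Origin: centre of its underside, z up along its axis. Starts upright on the bench.
- tumbler_yellow: The yellow-glazed open-topped ceramic tumbler without handle, 80 tall, outer diameter 52 at the rim tapering to 49 at 20 above the table and 44 at the foot, wall 4, about 170 g; round, so any grasp yaw will do. Origin: centre of its underside, z up along its axis. Starts upright on the bench.
- tumbler_white: Look-alike to leave alone: unglazed off-white tumbler of the same shape and size (80 tall, 52 across the rim). Origin: centre of its underside.
- tumbler_terracotta: Look-alike to leave alone: unglazed brown-red terracotta tumbler of the same shape and size (80 tall, 52 across the rim). Origin: centre of its underside.
- mug_blue: Look-alike to leave alone: blue mug of the same body and glaze as the blue tumbler (80 tall, 52 across the rim), but with a loop handle that reaches to 51 from its axis along its own +y. Origin: centre of its underside.
- crate: Low open sample crate of light wood, fixed to the bench, 95 (x) x 275 (y) x 30 tall, walls and floor 5 thick, two cross walls making three compartments in a row along its y, each about 85 x 85 inside, centres 90 apart (at y = -90, 0, +90). Origin: centre of its underside; y along its length.
- tile_blue: Blue flat square glaze test tile, 72 x 72 x 6, fixed on the floor of one of the crate's three compartments (which one differs from start to start). Origin: centre of its underside, 5 above the bench, so its top face is 11 above the bench; x and y along its sides, parallel to the crate's.
- tile_green: Green flat square glaze test tile, 72 x 72 x 6, fixed on the floor of one of the crate's three compartments (which one differs from start to start). Origin: centre of its underside, 5 above the bench, so its top face is 11 above the bench; x and y along its sides, parallel to the crate's.
- tile_yellow: Yellow flat square glaze test tile, 72 x 72 x 6, fixed on the floor of one of the crate's three compartments (which one differs from start to start). Origin: centre of its underside, 5 above the bench, so its top face is 11 above the bench; x and y along its sides, parallel to the crate's.

How it is judged:
By the outcome, as a careful person would: the job done as asked, in the order asked, and still so for the second after the job is handed in, with the robot touching nothing.
It also fails if it takes over 96 s, if anything falls off the work surface, if the arm or the gripper's body presses on something with over 40 N, if the wrist force passes 120 N, or if a joint passes its speed limit or range.

## Working session

There is one attempt and no reset: what is moved stays moved. The work goes in short steps, Python scripts to look and compute and a tool call to move; the robot and the scene stay as the last step left them, time stands still between calls to the robot, and variables do not carry over. Pictures are saved under pics/ and viewed, about 12 in all and at most 16, crops included, and the job is handed in when it is done.

Besides the shell and the picture viewer there is one more tool, called as name([rows], argument=value, ...), one row to a line, values as JSON. step_arm: Moves the arm, as the interface text tells. Its arguments: {"type":"object","properties":{"increments":{"type":"array"},"force":{"type":"number"}},"required":["increments"]}

```bash
mkdir -p pics; cat > h.py <<'E'
import numpy as np, cv2
from rig import manip
def snap(name,fn):
    d=manip.get_image(name); cv2.imwrite('pics/'+fn,d['img'][:,:,::-1]); np.save('pics/'+fn+'.npy',d,allow_pickle=True); return d
def ray(d,u,v):
    R=cv2.Rodrigues(np.array(d['rvec'],float))[0]; t=np.array(d['tvec'],float).ravel()
    c=-R.T@t; r=R.T@np.array([(u-d['cx'])/d['fx'],(v-d['cy'])/d['fy'],1]); return c,r
def onz(d,u,v,z):
    c,r=ray(d,u,v); return c+r*(z-c[2])/r[2]
E
python3 - <<'E'
from h import *
for n in('top','side'):
    d=snap(n,n+'0.png'); print(n,ray(d,320,200))
print(manip.get_state(),manip.grasp_offset)
E
```

```text
top (array([0.37982166, 0.02336316, 1.1794801 ]), array([ 0.0965869 ,  0.0130209 , -0.99542386]))
side (array([ 0.29063869, -0.85252748,  0.71696168]), array([ 0.1991035 ,  0.78002779, -0.59347227]))
{'clock': 0.1, 'qpos': array([ 1.19695974e+00,  2.76542528e-01,  1.50602453e+00,  1.57470827e-06,
        1.36071407e+00, -1.21026571e-01]), 'qd': array([-4.39394076e-05, -8.43068220e-04, -2.93411424e-03, -4.35330658e-04,
       -5.85596963e-05, -2.62627626e-04]), 'effort': array([ 4.04496486e-04, -4.17702627e+01, -2.46401989e+01, -3.85796739e-04,
        5.73263984e-03,  1.20827372e-05]), 'position': array([0.14366387, 0.55626433, 0.23051291]), 'ee_rot': array([ 0.70131814,  0.08856544,  0.70161161, -0.08972274]), 'contact_force': array([-0.19846523, -0.69783308, -0.31551711]), 'moment': array([ 0.00498851, -0.00085837,  0.06903139]), 'width': 0.0856543408322967} 0.0187
```

View pics/top0.png

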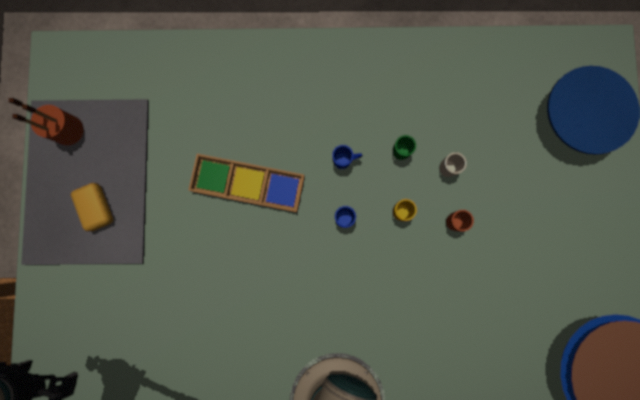

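View pics/side0.png

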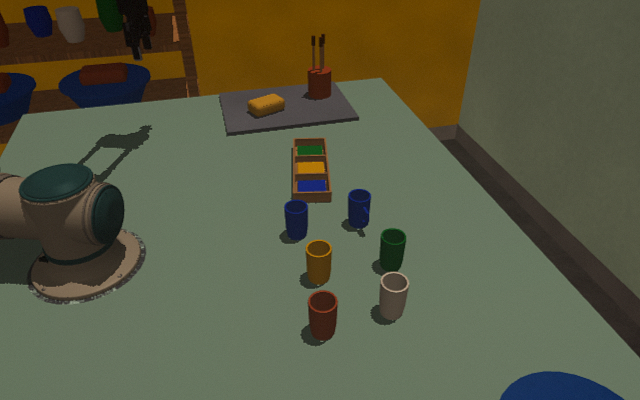

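The top view shows the blue tumbler at (345,217), green at (404,147) and yellow at (404,210). The mug is at (344,157) with its handle to the right, white at (455,163) and terracotta at (460,220). The tiles are green (213,176), yellow (248,183) and blue (283,189). The side view agrees.

```bash
cat > meas.py <<'E'
from h import *
def mask(d,seed,r):
    im=cv2.resize(d['img'],None,fx=4,fy=4,interpolation=cv2.INTER_CUBIC)
    hsv=cv2.cvtColor(im,cv2.COLOR_RGB2HSV); lab=hsv[...,1]>0
    H,W=lab.shape; yy,xx=np.mgrid[:H,:W]; near=np.hypot(xx/4-seed[0],yy/4-seed[1])<r
    s=im[int(seed[1]*4)-8:int(seed[1]*4)+8,int(seed[0]*4)-8:int(seed[0]*4)+8].reshape(-1,3)
    h0=np.median(cv2.cvtColor(s[None],cv2.COLOR_RGB2HSV)[0,:,0]).astype(int)
    dh=np.abs(hsv[...,0].astype(int)-h0); dh=np.minimum(dh,180-dh)
    m=((dh<14)&(hsv[...,1]>130)&(hsv[...,2]>25)&near).astype(np.uint8)
    n,l,st,c=cv2.connectedComponentsWithStats(m); k=1+np.argmax(st[1:,4])
    return (l==k).astype(np.uint8)
def contour(m):
    c=max(cv2.findContours(m,cv2.RETR_EXTERNAL,cv2.CHAIN_APPROX_NONE)[0],key=cv2.contourArea)[:,0]
    return (c+.5)/4-.5
def cup(d,seed,r=20):
    cp=ray(d,0,0)[0]; P=np.array([onz(d,u,v,.08)[:2] for u,v in contour(mask(d,seed,r))])
    e=P.mean(0)-cp[:2]; e/=np.linalg.norm(e); n=np.array([-e[1],e[0]])
    a=(P-cp[:2])@e; b=(P-cp[:2])@n
    return cp[:2]+e*(a.max()-.026)+n*(b.max()+b.min())/2, np.ptp(b), np.ptp(a)
E
python3 - <<'E'
from meas import *
d=np.load('pics/top0.png.npy',allow_pickle=True).item(); s=np.load('pics/side0.png.npy',allow_pickle=True).item()
for n,p,q in(('blue',(345,217),(297,222)),('green',(404,147),(392,252)),('yellow',(404,210),(319,264)),('mug',(344,157),(359,208)),('terra',(460,220),(323,318))):
    c,w,l=cup(d,p); b=contour(mask(s,q,30)); u=(b[:,0].max()+b[:,0].min())/2
    # side line offset: rim bottom-of-image midpoint bearing
    v=b[:,1].mean(); cc,r=ray(s,u,v); nn=np.array([-r[1],r[0]])/np.hypot(*r[:2])
    print(n,c.round(4),'w,l',round(w,4),round(l,4),'side lateral diff',round((cc[:2]-c)@nn,4),nn.round(2),'reach',np.hypot(*c).round(3))
T={}
for n,p in(('green',(213,176)),('yellow',(248,183)),('blue',(283,189))):
    cn=contour(mask(d,p,30)); P=np.array([onz(d,u,v,.011)[:2] for u,v in cn]).astype(np.float32)
    R=cv2.minAreaRect(P*1000); T[n]=R; print(n,R)
g,y,b=[np.array(T[k][0]) for k in('green','yellow','blue')]
print(np.linalg.norm(g-y),np.linalg.norm(y-b),np.degrees(np.arctan2(*(g-b)[::-1])))
E
```

```text
blue [ 0.4452 -0.0203] w,l 0.0497 0.0506 side lateral diff -0.0015 [-0.98  0.18] reach 0.446
green [ 0.6145 -0.1665] w,l 0.0455 0.0601 side lateral diff -0.0078 [-0.9   0.44] reach 0.637
yellow [ 0.4609 -0.164 ] w,l 0.0525 0.057 side lateral diff -0.0014 [-0.97  0.24] reach 0.489
mug [ 0.5905 -0.0263] w,l 0.0673 0.0567 side lateral diff -0.0032 [-0.94  0.34] reach 0.591
terra [ 0.4341 -0.296 ] w,l 0.0493 0.0629 side lateral diff -0.0021 [-0.97  0.25] reach 0.525
green ((557.8084716796875, 309.9112548828125), (68.67938232421875, 69.69520568847656), 77.86331939697266)
yellow ((538.8795166015625, 223.05392456054688), (130.8564453125, 94.34513092041016), 78.25814819335938)
blue ((520.1080322265625, 134.1289520263672), (67.37919616699219, 69.00994873046875), 77.53363037109375)
88.89601324615653 90.88464868087173 77.89502062995244
```

```bash
python3 - <<'E'
from meas import *
from scipy.spatial.transform import Rotation as Ro
d=np.load('pics/top0.png.npy',allow_pickle=True).item(); s=np.load('pics/side0.png.npy',allow_pickle=True).item()
q=manip.get_state()['ee_rot']; M=Ro.from_quat(np.r_[q[1:],q[0]]).as_matrix(); print(M.round(3),'jaw',np.degrees(np.arctan2(M[1,1],M[0,1])))
for n,x in(('t',d['img'][127:167,384:424]),('s',s['img'][220:285,362:422])):
    cv2.imwrite(f'pics/g{n}.png',cv2.resize(x,None,fx=7,fy=7,interpolation=cv2.INTER_NEAREST)[:,:,::-1])
a=cv2.imread('pics/gt.png');b=cv2.imread('pics/gs.png');o=np.zeros((max(len(a),len(b)),a.shape[1]+b.shape[1]+10,3),np.uint8);o[:len(a),:a.shape[1]]=a;o[:len(b),a.shape[1]+10:]=b;cv2.imwrite('pics/green.png',o)
E
```

```text
[[-0.001  0.25   0.968]
 [-0.002  0.968 -0.25 ]
 [-1.    -0.002 -0.   ]] jaw 75.51504378878123
```

View pics/green.png

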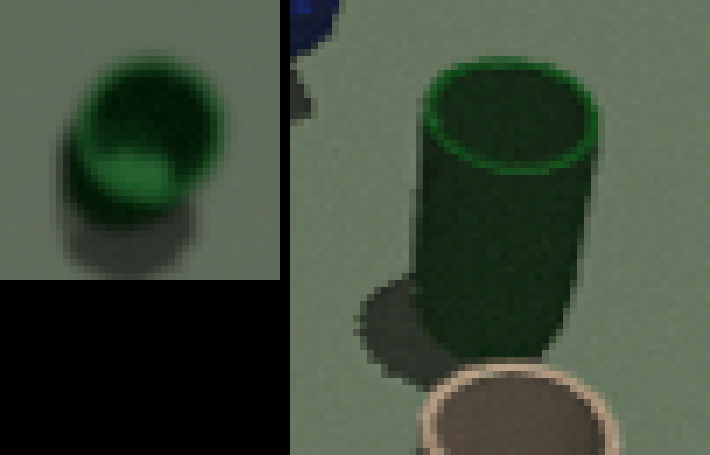

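The crop shows the green rim ellipse centred at about (405.2,144.5) in the top image and (393.0,236.0) in the side image. I'll cast both onto z=0.08.

```bash
python3 - <<'E'
from meas import *
d=np.load('pics/top0.png.npy',allow_pickle=True).item(); s=np.load('pics/side0.png.npy',allow_pickle=True).item()
print(onz(d,405.2,144.5,.08),onz(s,393,236,.08))
E
```

```text
[ 0.61802764 -0.16837897  0.08      ] [ 0.61636783 -0.17144885  0.08      ]
```

step_arm([
  {"grip":1,"delta_pos":[0.019,-0.036,0],"twist":-5.5},
  {"grip":1,"delta_pos":[0.019,-0.036,0],"twist":-5.5},
  {"grip":1,"delta_pos":[0.019,-0.036,0],"twist":-5.5},
  {"grip":1,"delta_pos":[0.019,-0.036,0],"twist":-5.5},
  {"grip":1,"delta_pos":[0.019,-0.036,0],"twist":-5.5},
  {"grip":1,"delta_pos":[0.019,-0.036,0],"twist":-5.5},
  {"grip":1,"delta_pos":[0.019,-0.036,0],"twist":-5.5},
  {"grip":1,"delta_pos":[0.019,-0.036,0],"twist":-5.5},
  {"grip":1,"delta_pos":[0.019,-0.036,0],"twist":-5.5},
  {"grip":1,"delta_pos":[0.019,-0.036,0],"twist":-5.5},
])

```text
clock: 0.93
position: [0.3339, 0.1949, 0.2312]
ee_rot: [0.58, 0.404, 0.58, -0.404]
contact_force: [1.2, 0.5, 0.2]
width: 0.0854
```

step_arm([
  {"grip":1,"delta_pos":[0.019,-0.036,0],"twist":-5.5},
  {"grip":1,"delta_pos":[0.019,-0.036,0],"twist":-5.5},
  {"grip":1,"delta_pos":[0.019,-0.036,0],"twist":-5.5},
  {"grip":1,"delta_pos":[0.019,-0.036,0],"twist":-5.5},
  {"grip":1,"delta_pos":[0.019,-0.036,0],"twist":-5.5},
  {"grip":1,"delta_pos":[0.016,-0.037,0],"twist":-5.1},
  {"grip":1,"delta_pos":[0,0,-0.03],"twist":0},
  {"grip":1,"delta_pos":[0,0,-0.03],"twist":0},
  {"grip":1,"delta_pos":[0,0,-0.03],"twist":0},
  {"grip":1,"delta_pos":[0,0,0],"twist":0},
])

```text
clock: 1.77
position: [0.4401, -0.0198, 0.1363]
ee_rot: [-0.441, -0.547, -0.448, 0.553]
contact_force: [-0.5, 1.0, -0.1]
width: 0.0856
```

```bash
python3 - <<'E'
from h import *
from scipy.spatial.transform import Rotation as Ro
s=manip.get_state();q=s['ee_rot']; M=Ro.from_quat(np.r_[q[1:],q[0]]).as_matrix(); print(s['position'],np.degrees(np.arctan2(M[1,1],M[0,1])),s['qpos'],s['contact_force'])
snap('top','t1.png'); d=snap('side','s1.png')
cv2.imwrite('pics/s1c.png',cv2.resize(d['img'][120:320,180:440],None,fx=3,fy=3)[:600,:780,::-1])
E
```

```text
[ 0.44007568 -0.01981897  0.13632636] -12.155364314499337 [-2.03196007e-01  1.60975805e-01  1.91767715e+00 -1.14972268e-05
  1.07525154e+00  8.95991092e-03] [-0.4605352  0.9894519 -0.0576291]
```

View pics/s1c.png

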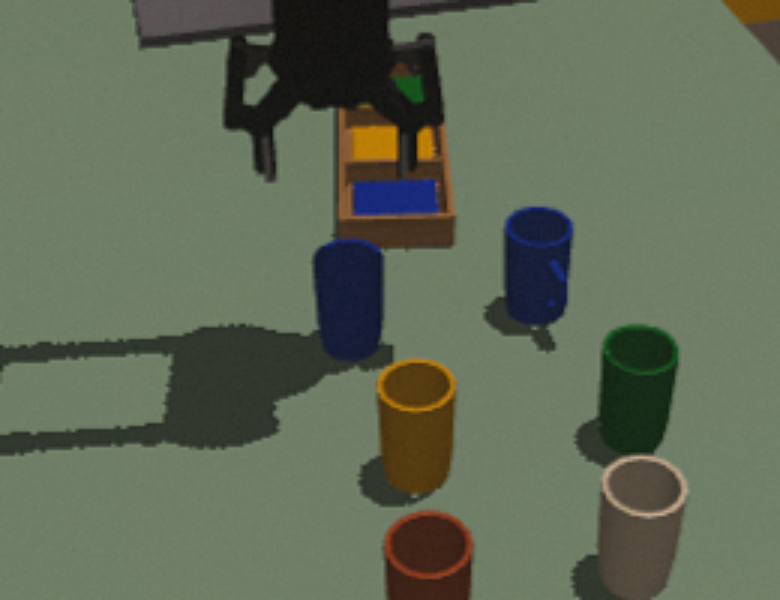

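The gripper hovers over the blue tumbler, with the fingers on either side of it along x. The tumbler is at crop (348,300). I'll let the arm settle before descending.

step_arm([
  {"grip":1,"delta_pos":[0.0,0,-0.02],"twist":0},
  {"grip":1,"delta_pos":[0,0,0],"twist":0},
  {"grip":1,"delta_pos":[0,0,0],"twist":0},
  {"grip":1,"delta_pos":[0,0,0],"twist":0},
])

```text
clock: 2.2
position: [0.446, -0.0203, 0.123]
ee_rot: [0.446, 0.55, 0.444, -0.549]
contact_force: [-0.6, -0.6, 0.6]
width: 0.0853
```

step_arm([
  {"grip":1,"delta_pos":[-0.001,0,-0.027],"twist":0},
  {"grip":1,"delta_pos":[0,0,-0.027],"twist":0},
  {"grip":1,"delta_pos":[0,0,-0.027],"twist":0},
  {"grip":1,"delta_pos":[0,0,0],"twist":0},
  {"grip":1,"delta_pos":[0,0,0],"twist":0},
])

```text
clock: 2.62
position: [0.4439, -0.0201, 0.0407]
ee_rot: [-0.444, -0.55, -0.445, 0.55]
contact_force: [0.6, 0.3, 1.2]
width: 0.0852
```

step_arm([
  {"grip":0.7,"delta_pos":[0,0,0],"twist":0},
  {"grip":0.6,"delta_pos":[0,0,0],"twist":0},
  {"grip":0.5,"delta_pos":[0,0,0],"twist":0},
  {"grip":0.4,"delta_pos":[0,0,0],"twist":0},
  {"grip":0.3,"delta_pos":[0,0,0],"twist":0},
  {"grip":0.3,"delta_pos":[0,0,0],"twist":0},
  {"grip":0.3,"delta_pos":[0,0,0],"twist":0},
], force=40)

```text
clock: 3.2
position: [0.4457, -0.0206, 0.0422]
ee_rot: [0.446, 0.551, 0.443, -0.549]
contact_force: [0.7, -0.0, 6.0]
width: 0.0498
```

step_arm([
  {"grip":0.3,"delta_pos":[0,0,0.01],"twist":0},
  {"grip":0.3,"delta_pos":[0,0,0.03],"twist":0},
  {"grip":0.3,"delta_pos":[0,0,0.03],"twist":0},
  {"grip":0.3,"delta_pos":[0,0,0.03],"twist":0},
  {"grip":0.3,"delta_pos":[0.015,0.031,0],"twist":0},
  {"grip":0.3,"delta_pos":[0.015,0.031,0],"twist":0},
  {"grip":0.3,"delta_pos":[0.015,0.031,0],"twist":0},
  {"grip":0.3,"delta_pos":[0.015,0.031,0],"twist":0},
  {"grip":0.3,"delta_pos":[0.015,0.031,0],"twist":0},
  {"grip":0.3,"delta_pos":[0,0,0],"twist":0},
])

```text
clock: 4.03
position: [0.5223, 0.1401, 0.1413]
ee_rot: [0.446, 0.552, 0.445, -0.547]
contact_force: [0.6, -1.1, -1.7]
width: 0.0501
```

step_arm([
  {"grip":0.3,"delta_pos":[0,0,-0.03],"twist":0},
  {"grip":0.3,"delta_pos":[0,0,-0.02],"twist":0},
  {"grip":0.3,"delta_pos":[0,0,0],"twist":0},
  {"grip":0.3,"delta_pos":[0,0,0],"twist":0},
  {"grip":0.3,"delta_pos":[0,0,0],"twist":0},
])

```text
clock: 4.45
position: [0.5196, 0.1346, 0.0915]
ee_rot: [0.445, 0.551, 0.444, -0.549]
contact_force: [0.1, 0.9, -2.2]
width: 0.0502
```

```bash
python3 - <<'E'
from h import *
print(manip.get_state()['position'])
t=snap('top','t2.png'); d=snap('side','s2.png')
a=cv2.resize(d['img'][110:250,240:400],None,fx=3,fy=3);b=cv2.resize(t['img'][130:230,180:315],None,fx=2.3,fy=2.3)
o=np.zeros((420,800,3),np.uint8);o[:a.shape[0],:480]=a;o[:b.shape[0],485:485+b.shape[1]]=b
cv2.imwrite('pics/c2.png',o[:,:,::-1])
E
```

```text
[0.51964081 0.13463647 0.09154001]
```

View pics/c2.png

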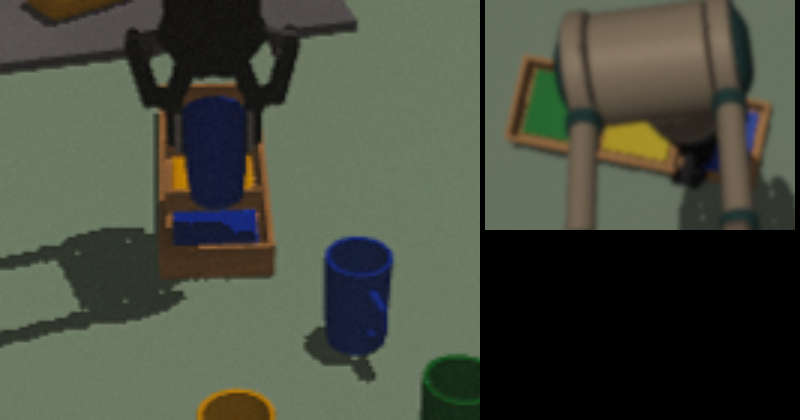

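The blue tumbler hangs upright over the blue tile, with its foot at crop (217,205) about 40 mm above the tile.

step_arm([
  {"grip":0.3,"delta_pos":[0,0,-0.02],"twist":0},
  {"grip":0.3,"delta_pos":[0,0,-0.01],"twist":0},
  {"grip":0.3,"delta_pos":[0,0,-0.003],"twist":0},
  {"grip":0.3,"delta_pos":[0,0,0],"twist":0},
  {"grip":0.3,"delta_pos":[0,0,0],"twist":0},
  {"grip":0.3,"delta_pos":[0,0,0],"twist":0},
])

```text
clock: 5.05
position: [0.5195, 0.1348, 0.058]
ee_rot: [0.445, 0.55, 0.444, -0.549]
contact_force: [-0.9, -0.5, -1.9]
width: 0.0501
```

step_arm([
  {"grip":0.3,"delta_pos":[0,0,-0.001],"twist":0},
  {"grip":0.3,"delta_pos":[0,0,-0.001],"twist":0},
  {"grip":0.3,"delta_pos":[0,0,-0.001],"twist":0},
  {"grip":0.3,"delta_pos":[0,0,0],"twist":0},
  {"grip":0.3,"delta_pos":[0,0,0],"twist":0},
])

```text
clock: 5.47
position: [0.5188, 0.1348, 0.0543]
ee_rot: [-0.445, -0.55, -0.445, 0.55]
contact_force: [0.2, -0.0, -2.5]
width: 0.0503
```

step_arm([
  {"grip":0.3,"delta_pos":[0,0,-0.001],"twist":0},
  {"grip":0.3,"delta_pos":[0,0,-0.001],"twist":0},
  {"grip":0.3,"delta_pos":[0,0,0],"twist":0},
  {"grip":0.3,"delta_pos":[0,0,0],"twist":0},
])

```text
clock: 5.8
position: [0.5191, 0.1349, 0.0533]
ee_rot: [0.445, 0.55, 0.444, -0.55]
contact_force: [-1.5, 0.1, 4.8]
width: 0.0504
```

step_arm([
  {"grip":0.65,"delta_pos":[0,0,0],"twist":0},
  {"grip":0.75,"delta_pos":[0,0,0],"twist":0},
  {"grip":0.85,"delta_pos":[0,0,0],"twist":0},
  {"grip":1,"delta_pos":[0,0,0],"twist":0},
  {"grip":1,"delta_pos":[0,0,0],"twist":0},
  {"grip":1,"delta_pos":[0,0,0.02],"twist":0},
  {"grip":1,"delta_pos":[0,0,0.035],"twist":0},
  {"grip":1,"delta_pos":[0,0,0.035],"twist":0},
  {"grip":1,"delta_pos":[0,0,0.02],"twist":0},
])

```text
clock: 6.55
position: [0.5204, 0.135, 0.1656]
ee_rot: [0.445, 0.551, 0.444, -0.548]
contact_force: [0.9, 1.0, -0.3]
width: 0.0852
```

step_arm([
  {"grip":1,"delta_pos":[0.011,-0.034,0],"twist":0},
  {"grip":1,"delta_pos":[0.011,-0.034,0],"twist":0},
  {"grip":1,"delta_pos":[0.011,-0.034,0],"twist":0},
  {"grip":1,"delta_pos":[0.011,-0.034,0],"twist":0},
  {"grip":1,"delta_pos":[0.011,-0.034,0],"twist":0},
  {"grip":1,"delta_pos":[0.011,-0.034,0],"twist":0},
  {"grip":1,"delta_pos":[0.011,-0.034,0],"twist":0},
  {"grip":1,"delta_pos":[0.011,-0.034,0],"twist":0},
  {"grip":1,"delta_pos":[0.01,-0.033,0],"twist":0},
  {"grip":1,"delta_pos":[0,0,0],"twist":0},
])

```text
clock: 7.38
position: [0.619, -0.1772, 0.1617]
ee_rot: [-0.445, -0.55, -0.441, 0.551]
contact_force: [1.1, -0.7, -0.2]
width: 0.0854
```

step_arm([
  {"grip":1,"delta_pos":[0,0,-0.03],"twist":0},
  {"grip":1,"delta_pos":[0,0,-0.01],"twist":0},
  {"grip":1,"delta_pos":[0,0,0],"twist":0},
  {"grip":1,"delta_pos":[0,0,0],"twist":0},
  {"grip":1,"delta_pos":[0,0,0],"twist":0},
])

```text
clock: 7.8
position: [0.6172, -0.1697, 0.1231]
ee_rot: [0.445, 0.55, 0.445, -0.549]
contact_force: [-0.4, -0.1, -0.5]
width: 0.0854
```

```bash
python3 - <<'E'
from h import *
t=snap('top','t3.png'); d=snap('side','s3.png')
a=cv2.resize(d['img'][120:320,260:440],None,fx=2.7,fy=2.7);b=cv2.resize(t['img'][130:230,180:315],None,fx=2.2,fy=2.2)
o=np.zeros((540,800,3),np.uint8);o[:a.shape[0],:a.shape[1]]=a;o[:b.shape[0],490:490+b.shape[1]]=b
cv2.imwrite('pics/c3.png',o[:,:,::-1])
E
```

```text
(no output)
```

View pics/c3.png

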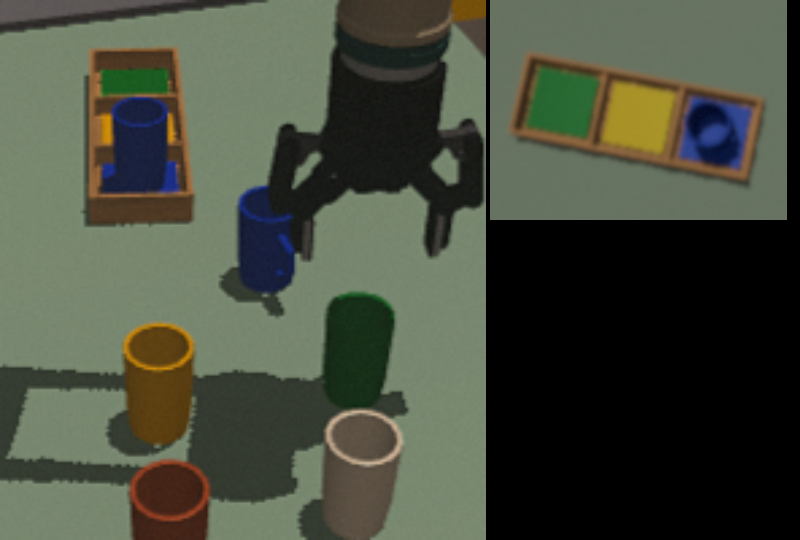

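The blue tumbler stands upright in the middle of its tile, at crop (140,145) in the side view and (713,133) in the top view. The open fingers at crop (300,245) and (437,245) straddle the green tumbler at (358,350).

step_arm([
  {"grip":1,"delta_pos":[0,0,-0.027],"twist":0},
  {"grip":1,"delta_pos":[0,0,-0.027],"twist":0},
  {"grip":1,"delta_pos":[0,0,-0.027],"twist":0},
  {"grip":1,"delta_pos":[0,0,0],"twist":0},
  {"grip":1,"delta_pos":[0,0,0],"twist":0},
])

```text
clock: 8.32
position: [0.6163, -0.1698, 0.0411]
ee_rot: [-0.444, -0.549, -0.445, 0.55]
contact_force: [-0.9, -0.2, 0.3]
width: 0.0854
```

step_arm([
  {"grip":0.7,"delta_pos":[0,0,0],"twist":0},
  {"grip":0.6,"delta_pos":[0,0,0],"twist":0},
  {"grip":0.5,"delta_pos":[0,0,0],"twist":0},
  {"grip":0.4,"delta_pos":[0,0,0],"twist":0},
  {"grip":0.3,"delta_pos":[0,0,0],"twist":0},
  {"grip":0.3,"delta_pos":[0,0,0],"twist":0},
  {"grip":0.3,"delta_pos":[0,0,0],"twist":0},
], force=40)

```text
clock: 8.9
position: [0.618, -0.1707, 0.0439]
ee_rot: [0.446, 0.551, 0.443, -0.549]
contact_force: [-1.6, -0.2, 5.6]
width: 0.0511
```

step_arm([
  {"grip":0.3,"delta_pos":[0,0,0.01],"twist":0},
  {"grip":0.3,"delta_pos":[0,0,0.03],"twist":0},
  {"grip":0.3,"delta_pos":[0,0,0.035],"twist":0},
  {"grip":0.3,"delta_pos":[0,0,0.035],"twist":0},
  {"grip":0.3,"delta_pos":[0,0,0.03],"twist":0},
  {"grip":0.3,"delta_pos":[0,0,0.01],"twist":0},
  {"grip":0.3,"delta_pos":[-0.004,0.034,0],"twist":0},
  {"grip":0.3,"delta_pos":[-0.004,0.034,0],"twist":0},
  {"grip":0.3,"delta_pos":[-0.004,0.034,0],"twist":0},
  {"grip":0.3,"delta_pos":[-0.004,0.034,0],"twist":0},
])

```text
clock: 9.73
position: [0.5999, -0.0331, 0.1911]
ee_rot: [-0.444, -0.55, -0.445, 0.55]
contact_force: [0.2, 0.2, -2.4]
width: 0.0507
```

step_arm([
  {"grip":0.3,"delta_pos":[-0.004,0.034,0],"twist":0},
  {"grip":0.3,"delta_pos":[-0.004,0.034,0],"twist":0},
  {"grip":0.3,"delta_pos":[-0.004,0.034,0],"twist":0},
  {"grip":0.3,"delta_pos":[-0.004,0.034,0],"twist":0},
  {"grip":0.3,"delta_pos":[-0.004,0.034,0],"twist":0},
  {"grip":0.3,"delta_pos":[-0.004,0.034,0],"twist":0},
  {"grip":0.3,"delta_pos":[-0.004,0.034,0],"twist":0},
  {"grip":0.3,"delta_pos":[-0.004,0.034,0],"twist":0},
  {"grip":0.3,"delta_pos":[-0.006,0.034,0],"twist":0},
  {"grip":0.3,"delta_pos":[-0.005,0.038,0],"twist":0},
])

```text
clock: 10.57
position: [0.5568, 0.3106, 0.1909]
ee_rot: [-0.445, -0.549, -0.444, 0.55]
contact_force: [0.4, -0.0, -0.5]
width: 0.051
```

step_arm([
  {"grip":0.3,"delta_pos":[0,0,0],"twist":0},
  {"grip":0.3,"delta_pos":[0,0,-0.03],"twist":0},
  {"grip":0.3,"delta_pos":[0,0,-0.03],"twist":0},
  {"grip":0.3,"delta_pos":[0,0,-0.03],"twist":0},
  {"grip":0.3,"delta_pos":[0,0,-0.01],"twist":0},
  {"grip":0.3,"delta_pos":[0,0,0],"twist":0},
  {"grip":0.3,"delta_pos":[0,0,0],"twist":0},
  {"grip":0.3,"delta_pos":[0,0,0],"twist":0},
])

```text
clock: 11.23
position: [0.5593, 0.3102, 0.0932]
ee_rot: [0.445, 0.551, 0.444, -0.549]
contact_force: [0.5, -0.1, -0.3]
width: 0.051
```

```bash
python3 - <<'E'
from h import *
d=snap('side','s4.png')
cv2.imwrite('pics/c4.png',cv2.resize(d['img'][60:220,250:390],None,fx=3.5,fy=3.5)[:,:,::-1])
E
```

```text
(no output)
```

View pics/c4.png

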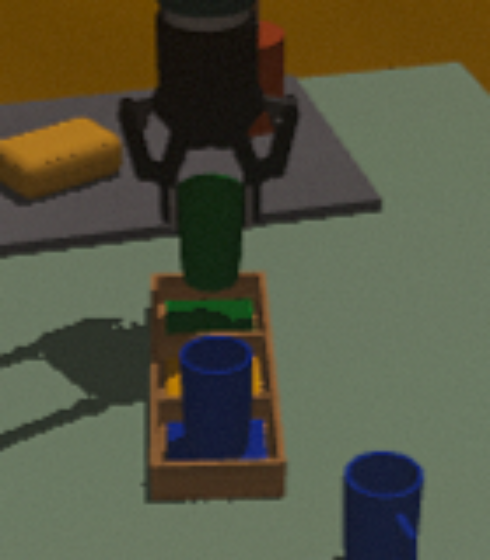

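The green tumbler hangs upright over the green tile, foot at crop (210,285) and tile at (208,315). I'll lower it now.

step_arm([
  {"grip":0.3,"delta_pos":[-0.001,0,-0.02],"twist":0},
  {"grip":0.3,"delta_pos":[0,0,-0.01],"twist":0},
  {"grip":0.3,"delta_pos":[0,0,-0.003],"twist":0},
  {"grip":0.3,"delta_pos":[0,0,0],"twist":0},
  {"grip":0.3,"delta_pos":[0,0,0],"twist":0},
  {"grip":0.3,"delta_pos":[0,0,-0.001],"twist":0},
  {"grip":0.3,"delta_pos":[0,0,-0.001],"twist":0},
  {"grip":0.3,"delta_pos":[0,0,-0.001],"twist":0},
  {"grip":0.3,"delta_pos":[0,0,0],"twist":0},
  {"grip":0.3,"delta_pos":[0,0,0],"twist":0},
])

```text
clock: 12.12
position: [0.5568, 0.3098, 0.0554]
ee_rot: [0.445, 0.55, 0.445, -0.55]
contact_force: [-0.0, -0.3, -1.1]
width: 0.0507
```

step_arm([
  {"grip":0.3,"delta_pos":[0,0,-0.001],"twist":0},
  {"grip":0.3,"delta_pos":[0,0,-0.001],"twist":0},
  {"grip":0.3,"delta_pos":[0,0,0],"twist":0},
  {"grip":0.3,"delta_pos":[0,0,0],"twist":0},
])

```text
clock: 12.45
position: [0.5571, 0.3101, 0.0549]
ee_rot: [0.445, 0.55, 0.445, -0.549]
contact_force: [-2.9, 0.1, 7.2]
width: 0.0508
```

step_arm([
  {"grip":0.65,"delta_pos":[0,0,0],"twist":0},
  {"grip":0.75,"delta_pos":[0,0,0],"twist":0},
  {"grip":0.85,"delta_pos":[0,0,0],"twist":0},
  {"grip":1,"delta_pos":[0,0,0],"twist":0},
  {"grip":1,"delta_pos":[0,0,0],"twist":0},
  {"grip":1,"delta_pos":[0,0,0.02],"twist":0},
  {"grip":1,"delta_pos":[0,0,0.035],"twist":0},
  {"grip":1,"delta_pos":[0,0,0.035],"twist":0},
  {"grip":1,"delta_pos":[0,0,0.02],"twist":0},
  {"grip":1,"delta_pos":[0,0,0],"twist":0},
])

```text
clock: 13.28
position: [0.56, 0.3111, 0.1691]
ee_rot: [0.446, 0.554, 0.444, -0.546]
contact_force: [0.4, -0.6, 0.6]
width: 0.0854
```

step_arm([
  {"grip":1,"delta_pos":[-0.007,-0.034,0],"twist":0},
  {"grip":1,"delta_pos":[-0.007,-0.034,0],"twist":0},
  {"grip":1,"delta_pos":[-0.007,-0.034,0],"twist":0},
  {"grip":1,"delta_pos":[-0.007,-0.034,0],"twist":0},
  {"grip":1,"delta_pos":[-0.007,-0.034,0],"twist":0},
  {"grip":1,"delta_pos":[-0.007,-0.034,0],"twist":0},
  {"grip":1,"delta_pos":[-0.007,-0.034,0],"twist":0},
  {"grip":1,"delta_pos":[-0.007,-0.034,0],"twist":0},
  {"grip":1,"delta_pos":[-0.007,-0.034,0],"twist":0},
  {"grip":1,"delta_pos":[-0.007,-0.034,0],"twist":0},
])

```text
clock: 14.12
position: [0.4857, -0.0317, 0.1626]
ee_rot: [-0.444, -0.55, -0.445, 0.55]
contact_force: [0.6, -0.4, -0.3]
width: 0.0855
```

step_arm([
  {"grip":1,"delta_pos":[-0.007,-0.034,0],"twist":0},
  {"grip":1,"delta_pos":[-0.007,-0.034,0],"twist":0},
  {"grip":1,"delta_pos":[-0.007,-0.034,0],"twist":0},
  {"grip":1,"delta_pos":[-0.006,-0.032,0],"twist":0},
  {"grip":1,"delta_pos":[0,0,0],"twist":0},
  {"grip":1,"delta_pos":[0,0,-0.03],"twist":0},
  {"grip":1,"delta_pos":[0,0,-0.01],"twist":0},
  {"grip":1,"delta_pos":[0,0,0],"twist":0},
  {"grip":1,"delta_pos":[0,0,0],"twist":0},
  {"grip":1,"delta_pos":[0,0,0],"twist":0},
])

```text
clock: 14.95
position: [0.4604, -0.164, 0.1237]
ee_rot: [0.445, 0.55, 0.444, -0.55]
contact_force: [0.2, 0.7, 0.6]
width: 0.0855
```

```bash
python3 - <<'E'
from h import *
t=snap('top','t5.png'); d=snap('side','s5.png')
a=cv2.resize(d['img'][120:320,260:440],None,fx=2.7,fy=2.7);b=cv2.resize(t['img'][130:230,180:315],None,fx=2.2,fy=2.2)
o=np.zeros((540,800,3),np.uint8);o[:a.shape[0],:a.shape[1]]=a;o[:b.shape[0],490:490+b.shape[1]]=b
cv2.imwrite('pics/c5.png',o[:,:,::-1])
E
```

```text
(no output)
```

View pics/c5.png

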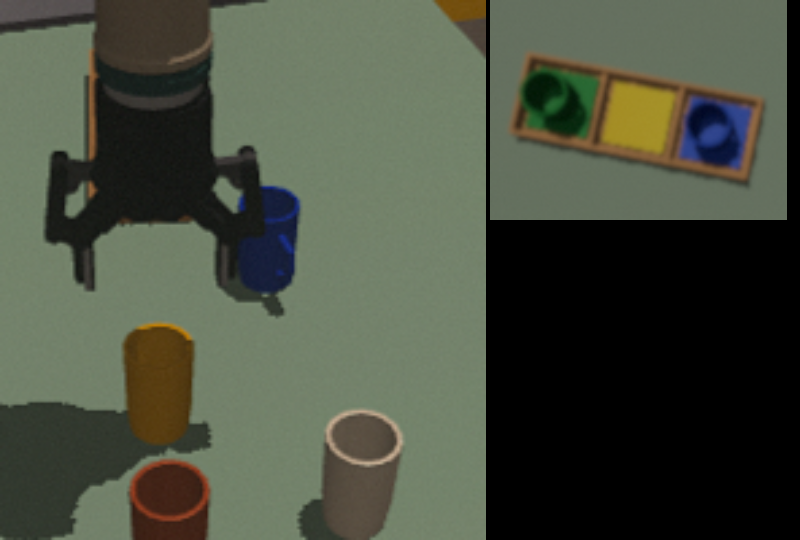

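The green tumbler stands on its tile at crop (553,103). The open fingers at (85,275) and (227,275) straddle the yellow tumbler at (158,385).

step_arm([
  {"grip":1,"delta_pos":[0,0,-0.027],"twist":0},
  {"grip":1,"delta_pos":[0,0,-0.027],"twist":0},
  {"grip":1,"delta_pos":[0,0,-0.027],"twist":0},
  {"grip":1,"delta_pos":[0,0,0],"twist":0},
  {"grip":1,"delta_pos":[0,0,0],"twist":0},
])

```text
clock: 15.47
position: [0.4595, -0.1638, 0.0422]
ee_rot: [-0.444, -0.55, -0.445, 0.55]
contact_force: [-0.6, 0.0, 0.3]
width: 0.0854
```

step_arm([
  {"grip":0.7,"delta_pos":[0,0,0],"twist":0},
  {"grip":0.6,"delta_pos":[0,0,0],"twist":0},
  {"grip":0.5,"delta_pos":[0,0,0],"twist":0},
  {"grip":0.4,"delta_pos":[0,0,0],"twist":0},
  {"grip":0.3,"delta_pos":[0,0,0],"twist":0},
  {"grip":0.3,"delta_pos":[0,0,0],"twist":0},
  {"grip":0.3,"delta_pos":[0,0,0],"twist":0},
], force=40)

```text
clock: 16.05
position: [0.4613, -0.165, 0.0444]
ee_rot: [0.446, 0.55, 0.443, -0.549]
contact_force: [-0.5, 0.9, 5.4]
width: 0.0511
```

step_arm([
  {"grip":0.3,"delta_pos":[0,0,0.01],"twist":0},
  {"grip":0.3,"delta_pos":[0,0,0.03],"twist":0},
  {"grip":0.3,"delta_pos":[0,0,0.035],"twist":0},
  {"grip":0.3,"delta_pos":[0,0,0.035],"twist":0},
  {"grip":0.3,"delta_pos":[0,0,0.03],"twist":0},
  {"grip":0.3,"delta_pos":[0,0,0.01],"twist":0},
  {"grip":0.3,"delta_pos":[0.007,0.033,0],"twist":0},
  {"grip":0.3,"delta_pos":[0.007,0.033,0],"twist":0},
  {"grip":0.3,"delta_pos":[0.007,0.033,0],"twist":0},
  {"grip":0.3,"delta_pos":[0.007,0.033,0],"twist":0},
])

```text
clock: 16.88
position: [0.4872, -0.031, 0.1918]
ee_rot: [-0.444, -0.55, -0.444, 0.55]
contact_force: [1.1, 0.2, -1.9]
width: 0.0508
```

step_arm([
  {"grip":0.3,"delta_pos":[0.007,0.033,0],"twist":0},
  {"grip":0.3,"delta_pos":[0.007,0.033,0],"twist":0},
  {"grip":0.3,"delta_pos":[0.007,0.033,0],"twist":0},
  {"grip":0.3,"delta_pos":[0.007,0.033,0],"twist":0},
  {"grip":0.3,"delta_pos":[0.007,0.033,0],"twist":0},
  {"grip":0.3,"delta_pos":[0.007,0.033,0],"twist":0},
  {"grip":0.3,"delta_pos":[0.007,0.033,0],"twist":0},
  {"grip":0.3,"delta_pos":[0.002,0.023,0],"twist":0},
  {"grip":0.3,"delta_pos":[0,0,0],"twist":0},
  {"grip":0.3,"delta_pos":[0,0,0],"twist":0},
])

```text
clock: 17.72
position: [0.538, 0.2227, 0.1912]
ee_rot: [-0.445, -0.549, -0.445, 0.55]
contact_force: [0.5, -1.3, -2.2]
width: 0.0507
```

step_arm([
  {"grip":0.3,"delta_pos":[0,0,-0.015],"twist":0},
  {"grip":0.3,"delta_pos":[0,0,-0.015],"twist":0},
  {"grip":0.3,"delta_pos":[0,0,0],"twist":0},
  {"grip":0.3,"delta_pos":[0,0,0],"twist":0},
  {"grip":0.3,"delta_pos":[0,0,0],"twist":0},
])

```text
clock: 18.13
position: [0.5391, 0.221, 0.1628]
ee_rot: [0.444, 0.55, 0.444, -0.55]
contact_force: [-0.0, -0.2, -2.3]
width: 0.0507
```

```bash
python3 - <<'E'
from h import *
d=snap('side','s6.png')
cv2.imwrite('pics/c6.png',cv2.resize(d['img'][60:220,250:390],None,fx=3.5,fy=3.5)[:,:,::-1])
E
```

```text
(no output)
```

View pics/c6.png

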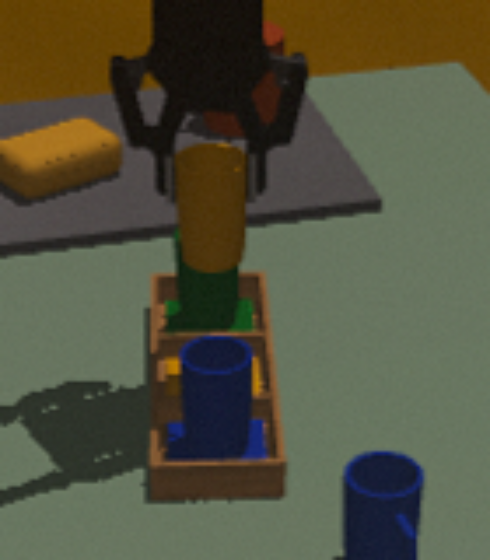

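The yellow tumbler hangs upright at crop (210,210), in line with the row, and green and blue stand in place. I'll lower it.

step_arm([
  {"grip":0.3,"delta_pos":[0,0.001,-0.025],"twist":0},
  {"grip":0.3,"delta_pos":[0,0,-0.025],"twist":0},
  {"grip":0.3,"delta_pos":[0,0,-0.025],"twist":0},
  {"grip":0.3,"delta_pos":[0,0,-0.02],"twist":0},
  {"grip":0.3,"delta_pos":[0,0,-0.007],"twist":0},
  {"grip":0.3,"delta_pos":[0,0,0],"twist":0},
  {"grip":0.3,"delta_pos":[0,0,0],"twist":0},
  {"grip":0.3,"delta_pos":[0,0,-0.001],"twist":0},
  {"grip":0.3,"delta_pos":[0,0,-0.001],"twist":0},
  {"grip":0.3,"delta_pos":[0,0,0],"twist":0},
])

```text
clock: 19.02
position: [0.5396, 0.223, 0.0595]
ee_rot: [0.445, 0.551, 0.444, -0.549]
contact_force: [-0.5, 0.4, -1.3]
width: 0.0508
```

step_arm([
  {"grip":0.3,"delta_pos":[0,0,-0.001],"twist":0},
  {"grip":0.3,"delta_pos":[0,0,-0.001],"twist":0},
  {"grip":0.3,"delta_pos":[0,0,0],"twist":0},
  {"grip":0.3,"delta_pos":[0,0,0],"twist":0},
])

```text
clock: 19.35
position: [0.5388, 0.2227, 0.0563]
ee_rot: [-0.445, -0.55, -0.445, 0.55]
contact_force: [-0.3, -0.1, -1.7]
width: 0.0506
```

step_arm([
  {"grip":0.3,"delta_pos":[0,0,-0.001],"twist":0},
  {"grip":0.3,"delta_pos":[0,0,-0.001],"twist":0},
  {"grip":0.3,"delta_pos":[0,0,0],"twist":0},
  {"grip":0.3,"delta_pos":[0,0,0],"twist":0},
])

```text
clock: 19.68
position: [0.5391, 0.2228, 0.0554]
ee_rot: [0.445, 0.55, 0.444, -0.55]
contact_force: [-1.7, -0.5, 6.2]
width: 0.0506
```

Contact, so I'll release, lift and back away toward the base side.

step_arm([
  {"grip":0.65,"delta_pos":[0,0,0],"twist":0},
  {"grip":0.75,"delta_pos":[0,0,0],"twist":0},
  {"grip":0.85,"delta_pos":[0,0,0],"twist":0},
  {"grip":1,"delta_pos":[0,0,0],"twist":0},
  {"grip":1,"delta_pos":[0,0,0],"twist":0},
  {"grip":1,"delta_pos":[0,0,0.02],"twist":0},
  {"grip":1,"delta_pos":[0,0,0.035],"twist":0},
  {"grip":1,"delta_pos":[0,0,0.035],"twist":0},
  {"grip":1,"delta_pos":[0,0,0.035],"twist":0},
  {"grip":1,"delta_pos":[0,0,0.02],"twist":0},
])

```text
clock: 20.52
position: [0.5404, 0.2232, 0.2034]
ee_rot: [0.445, 0.552, 0.444, -0.548]
contact_force: [0.1, -0.2, 0.6]
width: 0.0855
```

step_arm([
  {"grip":1,"delta_pos":[-0.025,0.02,0],"twist":0},
  {"grip":1,"delta_pos":[-0.025,0.02,0],"twist":0},
  {"grip":1,"delta_pos":[-0.025,0.02,0],"twist":0},
  {"grip":1,"delta_pos":[-0.025,0.02,0],"twist":0},
  {"grip":1,"delta_pos":[-0.025,0.02,0],"twist":0},
  {"grip":1,"delta_pos":[-0.025,0.02,0],"twist":0},
  {"grip":1,"delta_pos":[-0.025,0.02,0],"twist":0},
  {"grip":1,"delta_pos":[-0.025,0.02,0],"twist":0},
  {"grip":1,"delta_pos":[0,0,0],"twist":0},
  {"grip":1,"delta_pos":[0,0,0],"twist":0},
])

```text
clock: 21.35
position: [0.3376, 0.3834, 0.1993]
ee_rot: [0.446, 0.549, 0.445, -0.549]
contact_force: [0.9, -0.7, -0.0]
width: 0.0857
```

```bash
python3 - <<'E'
from meas import *
t=snap('top','t7.png'); d=snap('side','s7.png')
a=cv2.resize(d['img'][110:350,260:440],None,fx=2.3,fy=2.3);b=cv2.resize(t['img'][130:240,180:350],None,fx=2.2,fy=2.2)
o=np.zeros((552,800,3),np.uint8);o[:a.shape[0],:a.shape[1]]=a;o[:b.shape[0],420:420+b.shape[1]]=b
cv2.imwrite('pics/c7.png',o[:,:,::-1])
E
```

```text
(no output)
```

View pics/c7.png

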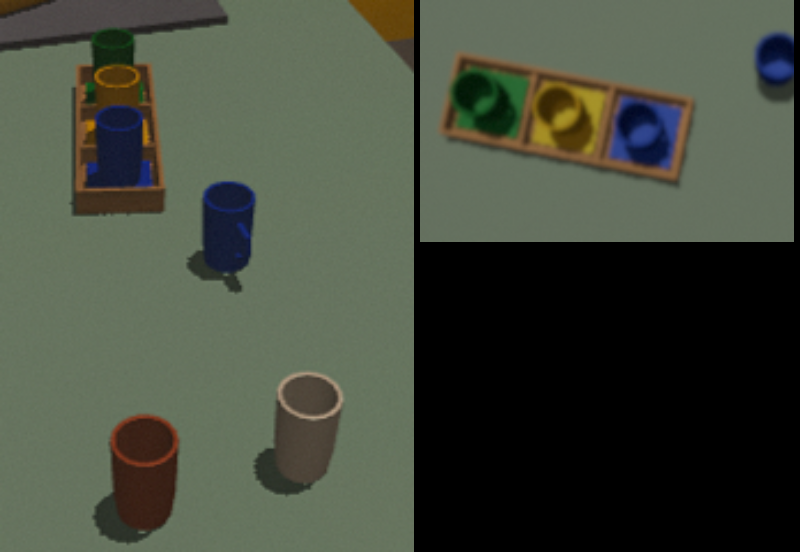

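All three tumblers stand upright on their own tiles. In the crop, the rims are at about (477,94), (558,108) and (641,127), and the mug, white and terracotta are where they were. I'll do a quick numeric check before handing in.

```bash
python3 - <<'E'
from h import *
t=np.load('pics/top7.png.npy' if 0 else 'pics/t7.png.npy',allow_pickle=True).item()
T=dict(green=(.5578,.3099),yellow=(.539,.222),blue=(.5201,.1341))
for n,(u,v) in dict(green=(477,94),yellow=(558,108),blue=(641,127)).items():
    print(n,(onz(t,180+(u-420)/2.2-.3,130+v/2.2-.3,.091)[:2]-T[n]).round(4))
s0=np.load('pics/side0.png.npy',allow_pickle=True).item()['img'][200:345,295:425].astype(int); s7=np.load('pics/s7.png.npy',allow_pickle=True).item()['img'][200:345,295:425].astype(int)
D=np.abs(s0-s7).max(2)>40
for n,(x0,y0,x1,y1) in dict(mug=(348,200,372,228),white=(378,272,410,322),terra=(306,290,340,340)).items(): print(n,'changed frac',D[y0-200:y1-200,x0-295:x1-295].mean().round(3))
manip.sign_off()
E
```

```text
green [-0.0036 -0.0025]
yellow [-0.0011 -0.0018]
blue [-0.0038 -0.0029]
mug changed frac 0.0
white changed frac 0.014
terra changed frac 0.0
the job is handed in; nothing more can be done
```

The blue, green and yellow tumblers each stand upright on the tile of their own colour, and the job was handed in at about 21.5 s on the robot's clock. I moved them in that order. Each was lowered in 1 mm steps until the wrist felt a light touch of about 5–7 N, then released.

- **Centring:** by rim positions read by eye from the last top image, the tumblers are within about 2–5 mm of their tile centres. The error on those readings is about the same size.
- **Things left alone:** the side images before and after show the mug and terracotta tumbler unchanged. The white one differs in 1.4% of its patch; I took that to be the green tumbler gone from behind it.
- **A check that disagreed:** my first colour-mask measurement of the green tumbler was off, by about 8 mm between the two views. I measured its rim again in both views, which then agreed to about 3 mm, and used that.

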